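Fetch the ring box from behind the test bottles

TASK

The burgundy ring box stands at the back of the wooden organiser, behind the yellow-capped and the green-capped bottle. First stand both bottles aside in the orange spill tray, then set the ring box, lid up, on the middle of the blue pad, and only then put each bottle back on the very seat it came from. Keep the bottles upright all the time, and leave the red-capped bottle and the stamp alone.

Things in the scene. Friction and masses are not known exactly. Their poses are not given: they have to be found in the camera images.
- yellow_bottle_mid (a point): Yellow-capped white dropper bottle, 31 mm diameter up to 47 mm height, narrower cap (21 mm diameter) above, 84 mm tall overall, 40 to 80 g; this point is its centre, on the axis 42 mm above its underside; z is up along the bottle. It starts on one of the two front seats of the organiser
- green_bottle_mid (a point): Green-capped white dropper bottle, 31 mm diameter up to 47 mm height, narrower cap (21 mm diameter) above, 84 mm tall overall, 40 to 80 g; this point is its centre, on the axis 42 mm above its underside; z is up along the bottle. It starts on the other front seat of the organiser
- ring_box_mid (a point): Burgundy ring box with a closed lid that does not open, 60 mm along its x, 52 mm along its y, 42 mm tall, 40 to 80 g; this point is its centre, 21 mm above its underside. It starts in the bay at the back of the organiser, its x along the organiser's x; grip it there by front and back (57 mm apart), as the cheeks stand 9 mm from its sides
- organiser: On the riser: fixed light-wood board, 124 mm along x, 140 along y, floor 4 mm above the riser. Origin: centre of its underside; x points from front to back. Dark flat seats (38 mm across) at x -36, y +38 and -38 mm; bottles 45 mm apart, 14 mm before the box. Box bay centred at x 22.5, y 0 between cheeks (inner faces y +35 and -35, x 1 to 51, 34 mm tall in all). Rim 8 mm high, 4 wide at front and sides; back open
- spill_tray: On the riser: fixed orange open tray for standing bottles aside, 90 mm along x, 140 mm along y, walls 4 mm thick and 14 mm high, inner floor 4 mm above the riser. Origin at the centre of its underside
- riser: Fixed grey desk riser, 335 mm along x, 389 mm along y; its flat top, on which the job is done, is 155 mm above the worktop. Origin under its centre at worktop height. It never moves
- pad: On the riser: fixed square blue cloth-covered pad with a thin gold border, 100 x 100 mm, 6 mm thick. Origin at the centre of its underside
- red_bottle_mid (a point): Red-capped white dropper bottle, 31 mm diameter up to 47 mm height, narrower cap (21 mm diameter) above, 84 mm tall overall, 40 to 80 g; this point is its centre, on the axis 42 mm above its underside; z is up along the bottle. Stands on the worktop left of the riser. A bystander, to be left alone
- stamp_mid (a point): Wooden rubber stamp standing upright, 24 x 46 mm foot, 67 mm tall; this point is on its axis 33 mm above its underside. Stands on the riser. A bystander, to be left alone
Things that resemble listed ones, but are neither listed nor needed, are in the scene too. Of the things that look like the part that bears ring_box_mid, the larger one is meant.

How it is judged:
By the outcome, as a careful person would: the job done as asked, in the order asked, and still so for the second after the job is handed in, with the robot touching nothing.
It also fails if it takes over 86 s, if anything falls off the work surface, if the arm or the gripper's body presses on something with over 40 N, if the wrist force passes 120 N, or if a joint passes its speed limit or range.

ROBOT

A 6-joint arm with a two-finger parallel gripper is mounted at the origin on the work surface; the furniture and walls round the work are solid. World frame = base frame: x ahead of the robot, y to its left, z up, the work surface at z = 0. Lengths are in mm, angles in rad, forces in N, time in s.
With the tool pointing down it reaches from about 350 to 775 mm from the base axis. Payload 7.3 kg.
Tool frame: the origin (TCP) lies midway between the tips of the shut fingers; the grasp point (between the pads) lies 19 mm behind it; z points along the fingers, y is the line along which they close (so a half turn about z gives the same grasp; the last joint's range is limited). The gripper opens to 92 mm and grips with 3 to 60 N. Pads are 19 mm wide; open, the fingers measure 130 mm over their backs; the gripper's body (75 mm by 190 mm) begins 47 mm behind the grasp point.
Start: joints at [1.17, 0.342, 1.524, -0, 1.275, -0.146], TCP at [132.311, 508.073, 226.741] pointing down, gripper open.
Joint ranges: [-2.53, 2.53], [-0.77, 2.02], [0.04, 2.7], [-1, 4.14], [0.28, 2.66], [-3.11, 3.11]. Speed limits (rad/s): [2.57, 2.57, 3.14, 3.14, 3.14, 3.14].

INTERFACE

Orientations are given as [roll, pitch, yaw] about the fixed x, y, z axes, in that order (R = Rz(yaw) Ry(pitch) Rx(roll)).
In Python, from plant import get_obs, capture, camera_model, close_job, search_frame, regions_of, pinpoint gives the robot as it stands. The module is installed in compiled form; this text tells all that it offers.
- The arm moves only by the shell command python3 -m pendant 'ROWS'. ROWS is JSON, one flat list of numbers, 7 for each row, row after row: the shift along the tool's x, y, z in units of 30 mm (1.0 is 30 mm), then the turn, a rotation vector about the tool's x, y, z in units of 4 degrees (1.0 is 4 degrees), then the closure, from -1 (fully open) to 1 (shut), so that 0 is half open. In form: [dx, dy, dz, wx, wy, wz, gripper, dx, dy, dz, wx, wy, wz, gripper, ...]. A call has 1 to 12 rows; each row shifts and turns the commanded pose from where the row before left it, along the tool's axes as they then stand; what a row does not reach is not made up. A row lasts 1/10 s, in which the tool goes at most 50 mm and 8.59 degrees, less where a joint would pass 70% of its speed; a pose out of reach is approached as far as the arm can. A call with a number of a shift or a turn outside -1 to 1 is refused whole. A call with a gripper value outside its range is refused whole. The fingers move at their own pace and stop on an object; the grip force is fixed at half the most. Time passes only in rows, so rows that do not move let the fingers close. It gives the time, the measured TCP pose, the force, the opening and the grip force at its end, in the units of the state.
- get_obs(): the state, without advancing time (a new reading comes with each control period).
- capture(name): name is "side" or "top" or "wrist"; returns the picture (400x640x3 uint8, red, green, blue); there is no depth.
- camera_model(name): a dict with "fov_y" (degrees; the focal length in pixels is half the picture's height over the tangent of half this angle, whatever the lens; pixels are square), "cx", "cy" (the principal point, pixels), "D" ([k1, k2, p1, p2, k3] as OpenCV has them; the pictures are not rectified), "pose" (4x4, takes a point from camera to world coordinates). Camera axes: x right, y up, looking along -z (the intrinsics and any distortion apply to the point x, -y, -z); pixel columns grow to the right and rows downward; lengths in mm; the calibration is good to about 2 mm. A picture is of the moment at which its call begins: read the wrist's pose just before it. camera_model takes no time and is no camera call; for the wrist camera it gives the pose at the moment of the call.
- close_job(): hands the job in; it is judged then, once.
Trained networks look in the newest picture that a camera, given by its name, has taken for a name from the list of things; names that differ only in an ending like _2 or _b are one class to them, and where a whole thing is asked for, a point or a joint stands for the part that bears it (a point fixed in the world has none). Each returns a list of dicts, best first, with "score" (0 to 1); they miss things now and then, are a little off and sometimes report something else, mostly with a low value. They report only what shows in the picture. A call takes as long as a camera call. They do not tell look-alikes from the thing itself.
- search_frame(camera, thing): "location" ([column, row] in pixels, amid what is visible of it).
- regions_of(camera, thing): "pixels" (400x640 bool, what is visible of it) and "location" ([column, row] in pixels, amid what is visible of it).
- pinpoint(camera, thing): "location" ([column, row] in pixels: a listed point, or the origin of a listed thing).
The state is a dict: "time": time; "joint_positions": joint angles; "dq": joint speeds; "tau": joint torques, N m; "tool_pos": TCP position; "tcp_rot": TCP orientation; "contact_force": force on the tool from outside, world axes, zero at the start; "moment": the same for the moment, N m; "grip_width": finger opening in mm; "finger_force": force on a finger pad.
Only numpy, scipy, OpenCV 4.12 (cv2) and the standard library are available. Lean on these libraries where they do the work, as an engineer would, in place of code of your own. Each camera call takes 0.05 s, during which the arm holds its last target. There are 200 camera calls.

## Working session

There is one attempt and no reset: what is moved stays moved. The work goes in short steps, Python scripts to look and compute and a shell command to move; the robot and the scene stay as the last step left them, time stands still between calls to the robot, and variables do not carry over. Pictures are saved under pics/ and viewed, at most 19 in all, crops included, and the job is handed in when it is done.

```bash
mkdir -p pics; cat > h.py <<'E'
import numpy as np, cv2
from plant import *
def K(m):
    f=200/np.tan(np.radians(m["fov_y"])/2); return np.array([[f,0,m["cx"]],[0,f,m["cy"]],[0,0,1.]])
def ray(name,px,m=None):
    m=m or camera_model(name); P=np.array(m["pose"])
    u=cv2.undistortPoints(np.array([[px]],float),K(m),np.array(m["D"],float))[0,0]
    d=P[:3,:3]@np.array([u[0],-u[1],-1]); return P[:3,3],d/np.linalg.norm(d)
def atz(name,px,z,m=None):
    o,d=ray(name,px,m); return o+d*(z-o[2])/d[2]
def tri(rs):
    A=np.zeros((3,3));b=np.zeros(3)
    for o,d in rs:
        M=np.eye(3)-np.outer(d,d);A+=M;b+=M@o
    return np.linalg.solve(A,b)
def proj(name,p,m=None):
    m=m or camera_model(name);P=np.linalg.inv(np.array(m["pose"]));c=P[:3,:3]@np.array(p,float)+P[:3,3]
    return cv2.projectPoints(np.array([[c[0],-c[1],-c[2]]]),np.zeros(3),np.zeros(3),K(m),np.array(m["D"],float))[0].ravel()
def save(im,f): cv2.imwrite("pics/"+f,im[:,:,::-1])
E
python3 - <<'E'
from h import *
np.set_printoptions(precision=1,suppress=True)
o=get_obs();print(o["time"],o["tool_pos"],o["tcp_rot"],o["grip_width"])
Z={"yellow_bottle_mid":201,"green_bottle_mid":201,"ring_box_mid":180,"organiser":155,"spill_tray":155,"riser":0,"pad":155,"red_bottle_mid":42,"stamp_mid":188}
for c in ("top","side"):
    save(capture(c),c+"0.png")
    for t,z in Z.items():
        for r in pinpoint(c,t)[:3]:
            print(c,t,round(r["score"],2),np.array(r["location"]),atz(c,r["location"],z))
E
```

```text
0.0 [132.1 507.7 226. ] [-3.1 -0.   2.9] 91.979615249725
top yellow_bottle_mid 0.5 [347.4 189.7] [466.8 280.1 201. ]
top yellow_bottle_mid 0.41 [268.4 214.3] [406.3 465.2 201. ]
top green_bottle_mid 0.44 [381.8 191.6] [463.3 199.3 201. ]
top ring_box_mid 0.63 [362.3 166.7] [524.9 243.4 180. ]
top ring_box_mid 0.57 [416.7 179.6] [495.1 112.5 180. ]
top organiser 0.91 [364.5 174.8] [508.6 235.3 155. ]
top spill_tray 0.72 [338.1 244.2] [336.3 298.8 155. ]
top pad 0.98 [286.4 175.5] [504.5 429.1 155. ]
top red_bottle_mid 0.58 [228.2 163.4] [550.8 603.4  42. ]
top stamp_mid 0.56 [271.4 214.3] [406.8 460.  188. ]
side yellow_bottle_mid 0.81 [329.3 196.6] [474.1 288.3 201. ]
side green_bottle_mid 0.97 [341.3 218.3] [478.8 212.3 201. ]
side ring_box_mid 0.85 [379.2 334.5] [468.4 -29.1 180. ]
side ring_box_mid 0.83 [361.4 216.2] [526.8 237.  180. ]
side organiser 0.92 [350.6 225.4] [507.8 244.2 155. ]
side spill_tray 0.65 [268.3 220. ] [347.9 299.3 155. ]
side pad 0.68 [326.1 184.2] [495.6 408.9 155. ]
side red_bottle_mid 0.29 [331.8 197.1] [537.1 517.2  42. ]
side stamp_mid 0.85 [278.6 164.2] [393.  472.1 188. ]
```

```bash
python3 -c "
import json;from h import *
for c in ('top','side','wrist'):
  m=camera_model(c);print(c,m['fov_y'],np.round(m['pose'],2).tolist())"
```

```text
top 55.194341568826765 [[0.01, 1.0, -0.06, 384.07], [-1.0, 0.01, -0.01, 335.53], [-0.01, 0.06, 1.0, 1099.84], [0.0, 0.0, 0.0, 1.0]]
side 56.35433282203068 [[0.98, 0.13, -0.17, 324.94], [-0.21, 0.55, -0.81, -322.65], [-0.01, 0.83, 0.56, 618.01], [0.0, 0.0, 0.0, 1.0]]
wrist 66.6998625533608 [[0.25, -0.92, -0.29, 54.05], [0.97, 0.24, 0.08, 529.04], [-0.0, -0.3, 0.95, 384.72], [0.0, 0.0, 0.0, 1.0]]
```

View pics/top0.png

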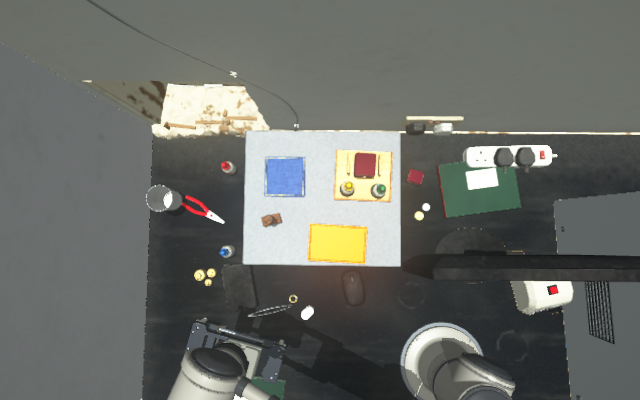

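View pics/side0.png

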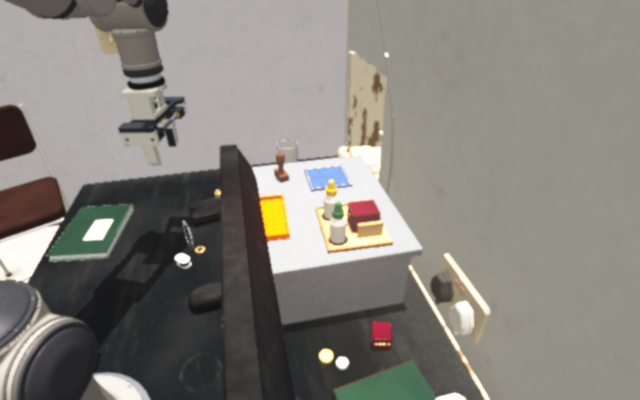

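The top view shows the organiser at (364,175) with the yellow (347,189) and green (381,191) bottles. The ring box in its bay is at (363,167), and the small look-alike box lies on the worktop at (416,178). A tall black wall stands at row ~265 from column 405 rightwards, and I need its height before moving.

```bash
python3 - <<'E'
from h import *
np.set_printoptions(precision=1,suppress=True)
P={"yellow":([347.4,189.7],[329.3,196.6]),"green":([381.8,191.6],[341.3,218.3]),"box":([362.3,166.7],[361.4,216.2]),"org":([364.5,174.8],[350.6,225.4]),"tray":([338.1,244.2],[268.3,220]),"pad":([286.4,175.5],[326.1,184.2]),"stamp":([271.4,214.3],[278.6,164.2]),
"wallend a":([403,265],[237,147]),"wallend b":([430,256],[237,147])}
for k,(a,b) in P.items():
    print(k,tri([ray("top",a),ray("side",b)]))
for z in (155,300,400,500): print(z,atz("side",[237,147],z),atz("side",[222,150],z),atz("top",[403,265],z),atz("top",[430,256],z),atz("top",[430,277],z))
for z in (0,0): print(atz("side",[290,395],z),atz("top",[640,257],z),atz("top",[640,280],z))
a=cv2.imread("pics/top0.png")[130:300,220:460];b=cv2.imread("pics/side0.png")[130:300,200:440]
cv2.imwrite("pics/crop.png",np.vstack([cv2.resize(a,(800,300),interpolation=2)*1,cv2.resize(b,(800,300),interpolation=2)]) if 0 else np.hstack([cv2.resize(x,(400,283),interpolation=2) for x in (a,b)]))
E
```

```text
yellow [469.1 280.  206.7]
green [468.6 199.5 211.2]
box [527.1 242.6 175.6]
org [506.5 236.2 161.5]
tray [342.1 298.5 156.2]
pad [503.5 430.9 141.1]
stamp [399.3 459.6 194.5]
wallend a [310.2 186.2 378.7]
wallend b [320.4 141.6 399. ]
155 [295.4 662.2 155. ] [253.5 653.  155. ] [288.1 139.9 155. ] [311.   74.3 155. ] [260.2  74.5 155. ]
300 [304.6 353.8 300. ] [275.8 347.5 300. ] [302.8 170.  300. ] [322.2 114.4 300. ] [279.2 114.6 300. ]
400 [311.  141.1 400. ] [291.3 136.8 400. ] [313.  190.7 400. ] [329.9 142.  400. ] [292.3 142.2 400. ]
500 [317.4 -71.6 500. ] [306.7 -74.  500. ] [323.2 211.4 500. ] [337.7 169.7 500. ] [305.4 169.8 500. ]
[340.6   9.7   0. ] [ 306.1 -551.3    0. ] [ 242.4 -548.9    0. ]
[340.6   9.7   0. ] [ 306.1 -551.3    0. ] [ 242.4 -548.9    0. ]
```

View pics/crop.png

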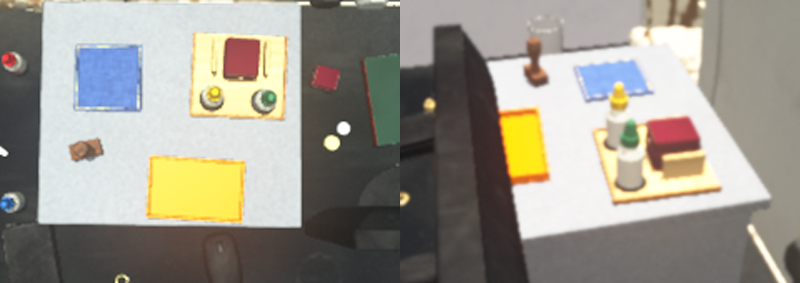

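The picked box is the larger one in the bay at top (363,167). The small one at (416,178) stands on the worktop beside the riser, so it is the decoy. The wall ends at y≈140, x 290–325, about 400 high, so I'll keep to y>150 low down. Next I go up and over for a wrist view.

```bash
cat >> h.py <<'E'
from scipy.spatial.transform import Rotation as Ro
def rel(p=None,yaw=None):
    o=get_obs();R=Ro.from_euler("xyz",o["tcp_rot"])
    if yaw is not None:
        G=Ro.from_euler("xyz",[np.pi,0,yaw]);print("turn units",np.round(np.degrees((R.inv()*G).as_rotvec())/4,3));R=G
    if p is not None: print("shift units (after turn)",np.round(R.inv().apply(np.array(p)-o["tool_pos"])/30,3))
E
python3 -c "
from h import *
rel([430,310,360],np.pi);print(get_obs()['tcp_rot'])"
```

```text
turn units [ 1.00e-03 -0.00e+00 -3.65e+00]
shift units (after turn) [-9.923 -6.602 -4.442]
[ 3.14154201e+00 -2.89710678e-05  2.88677382e+00]
```

```bash
python3 -m pendant '[0,0,-1,0,0,-0.91,-1, 0,0,-1,0,0,-0.91,-1, 0,0,-1,0,0,-0.91,-1, 0,0,-1,0,0,-0.92,-1, 0,0,-0.44,0,0,0,-1, -1,-0.66,0,0,0,0,-1, -1,-0.66,0,0,0,0,-1, -1,-0.66,0,0,0,0,-1]'
python3 -m pendant '[-1,-0.66,0,0,0,0,-1, -1,-0.66,0,0,0,0,-1, -1,-0.66,0,0,0,0,-1, -1,-0.66,0,0,0,0,-1, -1,-0.66,0,0,0,0,-1, -1,-0.66,0,0,0,0,-1, -0.92,-0.66,0,0,0,0,-0.3, 0,0,0,0,0,0,-0.3, 0,0,0,0,0,0,-0.3]'
python3 - <<'E'
from h import *
np.set_printoptions(precision=1,suppress=True)
rel([430,310,360],np.pi)
save(capture("wrist"),"w0.png");m=camera_model("wrist")
Z={"yellow_bottle_mid":201,"green_bottle_mid":201,"ring_box_mid":180,"organiser":155,"spill_tray":155,"pad":155,"stamp_mid":188}
for t,z in Z.items():
    for r in pinpoint("wrist",t)[:2]: print(t,round(r["score"],2),np.array(r["location"]),atz("wrist",r["location"],z,m))
E
```

```text
time: 1.8
tool_pos: [223.0, 448.0, 360.0]
tcp_rot: [3.141, 0.0, -3.141]
contact_force: [-0.9, -0.2, -0.7]
grip_width: 92.0
finger_force: 0.0
time: 2.7
tool_pos: [430.2, 309.7, 359.6]
tcp_rot: [3.142, -0.001, 3.14]
contact_force: [-0.2, 1.0, 0.4]
grip_width: 72.3
finger_force: 0.0
turn units [ 0. -0. -0.]
shift units (after turn) [ 0.  0. -0.]
yellow_bottle_mid 0.85 [292.6 230.7] [478.1 279.1 201. ]
yellow_bottle_mid 0.31 [462.3 157.1] [395.9 457.5 201. ]
green_bottle_mid 0.91 [224.8 222.4] [468.1 204.1 201. ]
ring_box_mid 0.74 [187.3 214. ] [465.5 154.3 180. ]
organiser 0.78 [267.3 236.7] [505.2 241.6 155. ]
spill_tray 0.95 [314.7 100.9] [339.2 303.9 155. ]
pad 0.96 [417.6 235.9] [504.1 435.5 155. ]
stamp_mid 0.64 [464.4 154.7] [395.3 465.4 188. ]
stamp_mid 0.54 [498.4 232.3] [485.3 517.2 188. ]
```

View pics/w0.png

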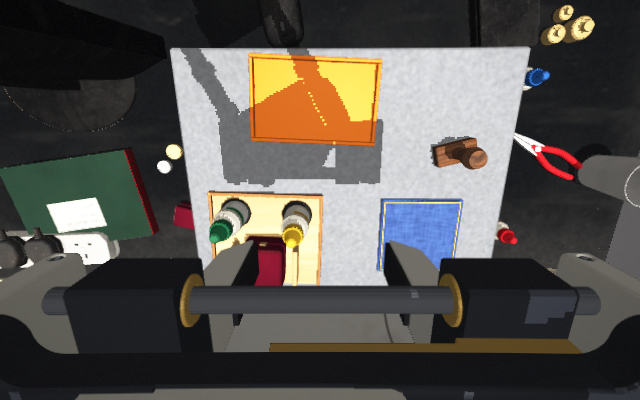

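The wrist view shows green cap (220,230), yellow cap (292,236), tray corners (250,54)–(377,145), stamp (465,154), and the pad partly hidden. The red sliver at (183,214) is the small decoy box. I'll now refine the positions from caps, outlines and masks.

```bash
python3 - <<'E'
from h import *
np.set_printoptions(precision=1,suppress=True)
m=camera_model("wrist");mt=camera_model("top")
w=cv2.imread("pics/w0.png");h=cv2.cvtColor(w,cv2.COLOR_BGR2HSV)
def rect(c,mm,mask,z,k):
    cs,_=cv2.findContours(mask.astype(np.uint8),0,1);c0=max(cs,key=cv2.contourArea)[:,0,:]
    pts=np.array([atz(c,p,z,mm)[:2] for p in c0],np.float32);r=cv2.minAreaRect(pts);print(k,c,np.array(r[0]),np.array(r[1]),round(r[2],1))
capture("top")
for t,z in (("spill_tray",167),("pad",161),("organiser",161),("riser",155)):
    for c,mm in (("wrist",m),("top",mt)):
        rs=regions_of(c,t)
        if rs: rect(c,mm,rs[0]["pixels"],z,t)
def blob(lo,hi,box):
    x0,y0,x1,y1=box;k=cv2.inRange(h[y0:y1,x0:x1],lo,hi);n,l,s,ce=cv2.connectedComponentsWithStats(k);i=1+s[1:,4].argmax();print(s[i]);return ce[i]+[x0,y0]
for n,lo,hi,b in (("yellow",(20,160,120),(35,255,255),(270,200,310,255)),("green",(55,100,30),(95,255,255),(195,200,250,255))):
    c=blob(lo,hi,b);print(n,c,[atz("wrist",c,z,m) for z in (206,225,243)])
print("front edge",atz("wrist",[209,193],163,m),atz("wrist",[321,196],163,m))
# seat circles: dark ring ends
print("org right edge", atz("wrist",[321,196],163,m),atz("wrist",[320,284],163,m))
cv2.imwrite("pics/w0c.png",cv2.resize(w[180:300,190:350],(800,600),interpolation=2))
E
```

```text
spill_tray wrist [340.2 303.2] [143.2  91.6] 87.6
spill_tray top [336.8 274.2] [89.3 89.7] 0.4
pad wrist [500. 434.] [97.3 99.9] 0.1
pad top [503.8 434.6] [101.8  98.9] 0.7
organiser wrist [506.7 241.7] [141.1 127.4] 88.2
riser wrist [430.  341.8] [290.2 386.4] 0.2
riser top [451.3 389.6] [335.4 290. ] 0.1
[ 12  24  21  24 352]
yellow [292.3 236. ] [array([482.5, 279.4, 206. ]), array([474.4, 281.3, 225. ]), array([466.6, 283.2, 243. ])]
[ 14  20  23  23 402]
green [219.8 230.8] [array([476.3, 199.7, 206. ]), array([468.6, 206.5, 225. ]), array([461.2, 212.9, 243. ])]
front edge [444.9 176.1 163. ] [448.5 311.3 163. ]
org right edge [448.5 311.3 163. ] [570.1 310.1 163. ]
```

View pics/w0c.png

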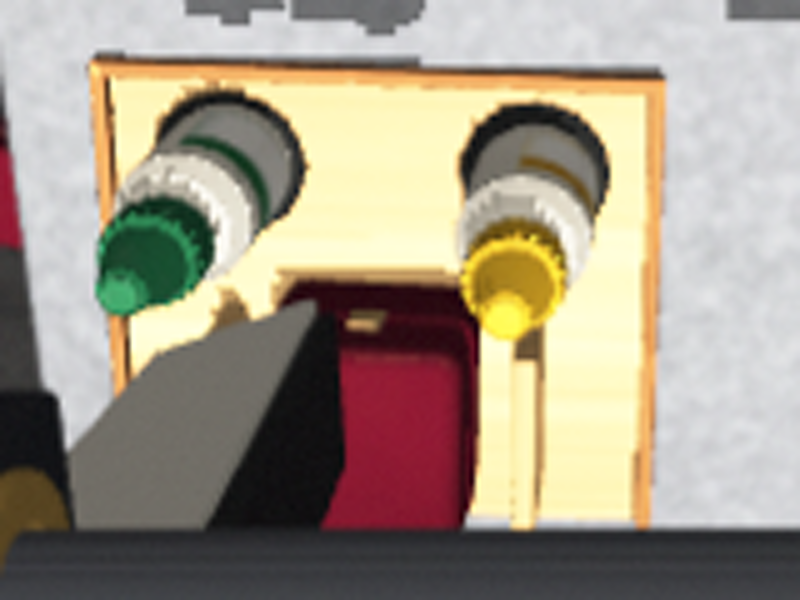

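Both bottles sit upright on their seats, and the seat positions from the organiser fit (472,281) and (470,205) match the caps. The caps taper to a tip. I'll hover over yellow and check from close by.

```bash
python3 -m pendant '[-0.7,-0.48,0.66,0,0,0,0, -0.71,-0.48,0.66,0,0,0,0, 0,0,0.67,0,0,0,0, 0,0,0,0,0,0,0, 0,0,0,0,0,0,0]'
python3 - <<'E'
from h import *
np.set_printoptions(precision=1,suppress=True)
m=camera_model("wrist");save(capture("wrist"),"w1.png")
for z in (243,206): print("axis proj",z,proj("wrist",[*get_obs()["tool_pos"][:2],z],m))
for t in ("yellow_bottle_mid","green_bottle_mid"):
    for r in pinpoint("wrist",t)[:1]: print(t,r["score"],np.array(r["location"]),atz("wrist",r["location"],201,m))
E
```

```text
time: 4.05
tool_pos: [472.2, 281.4, 300.7]
tcp_rot: [3.141, -0.0, 3.142]
contact_force: [1.0, 0.5, -0.1]
grip_width: 45.9
finger_force: 0.0
axis proj 243 [320.5 222. ]
axis proj 206 [320.6 207.1]
yellow_bottle_mid 0.96 [321.1 209. ] [475.8 282.1 201. ]
green_bottle_mid 0.62 [235.2 201. ] [468.3 206.2 201. ]
```

View pics/w1.png

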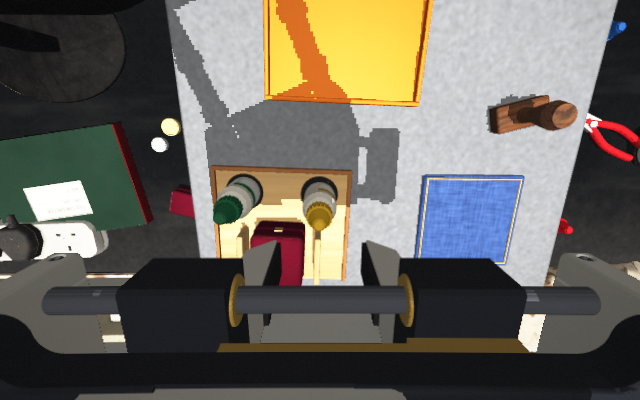

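The axis lands on the bottle, with the tip about 3 mm further back at (319,227) against the predicted (320,222). I'll shift x by 3 mm, descend to z=210 and close.

```bash
python3 -m pendant '[-0.1,0,0.8,0,0,0,0, 0,0,0.8,0,0,0,0, 0,0,0.8,0,0,0,0, 0,0,0.62,0,0,0,0, 0,0,0,0,0,0,0, 0,0,0,0,0,0,0.3, 0,0,0,0,0,0,1, 0,0,0,0,0,0,1, 0,0,0,0,0,0,1, 0,0,0,0,0,0,1]'
```

```text
time: 5.2
tool_pos: [475.6, 281.4, 210.6]
tcp_rot: [3.141, 0.002, 3.142]
contact_force: [0.1, -0.5, 3.6]
grip_width: 20.6
finger_force: 30.0
```

```bash
python3 -m pendant '[0,0,-0.3,0,0,0,1, 0,0,-0.6,0,0,0,1, 0,0,-0.6,0,0,0,1, 0.35,0.14,0,0,0,0,1, 0.75,0.3,0,0,0,0,1, 0.75,0.3,0,0,0,0,1, 0.75,0.3,0,0,0,0,1, 0.75,0.3,0,0,0,0,1, 0.75,0.3,0,0,0,0,1, 0.39,0.18,0,0,0,0,1, 0,0,0.3,0,0,0,1, 0,0,0.5,0,0,0,1]'
python3 - <<'E'
from h import *
np.set_printoptions(precision=1,suppress=True)
o=get_obs();print(o["tool_pos"],o["grip_width"]);m=camera_model("wrist");save(capture("wrist"),"w2.png")
for t,z in (("yellow_bottle_mid",222),("spill_tray",155)):
    for r in pinpoint("wrist",t)[:1]: print(t,r["score"],np.array(r["location"]),atz("wrist",r["location"],z,m))
E
```

```text
time: 6.4
tool_pos: [341.0, 336.2, 230.5]
tcp_rot: [3.141, 0.002, -3.141]
contact_force: [0.9, -0.9, -0.7]
grip_width: 20.5
finger_force: 30.0
[341.  336.2 230.5] 20.520771772162593
yellow_bottle_mid 0.58 [322.6 248.8] [339.9 337.7 222. ]
spill_tray 0.61 [277.6 211.4] [338.9 301.7 155. ]
```

View pics/w2.png

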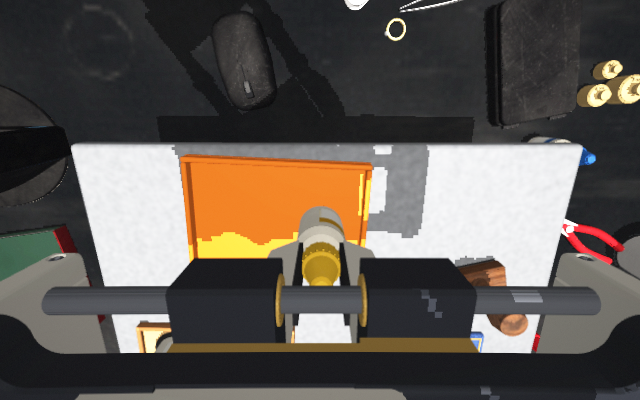

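The bottle (322,245) hangs upright over the left half of the tray, with the tray wall edge at (368,165–240). I'll lower it 20 mm and release.

```bash
python3 -m pendant '[0,0,0.4,0,0,0,1, 0,0,0.16,0,0,0,1, 0,0,0.09,0,0,0,1, 0,0,0,0,0,0,1]'
python3 -m pendant '[0,0,0,0,0,0,0.5, 0,0,0,0,0,0,0, 0,0,0,0,0,0,0, 0,0,0,0,0,0,0]'
```

```text
time: 6.95
tool_pos: [340.8, 335.8, 211.1]
tcp_rot: [-3.142, -0.0, 3.141]
contact_force: [-0.1, 0.1, -0.5]
grip_width: 20.3
finger_force: 30.0
time: 7.35
tool_pos: [340.6, 335.9, 211.4]
tcp_rot: [3.141, 0.0, -3.142]
contact_force: [-0.6, -0.1, -0.2]
grip_width: 42.2
finger_force: 0.0
```

```bash
python3 -m pendant '[0,0,-1,0,0,0,0, 0,0,-1,0,0,0,0, 0,0,-1,0,0,0,0, -0.88,-0.87,0,0,0,0,0, -0.88,-0.87,0,0,0,0,0, -0.88,-0.87,0,0,0,0,0, -0.88,-0.87,0,0,0,0,0, -0.86,-0.87,0,0,0,0,0, 0,0,0,0,0,0,0, 0,0,0,0,0,0,0]'
python3 - <<'E'
from h import *
np.set_printoptions(precision=1,suppress=True)
o=get_obs();print(o["tool_pos"]);m=camera_model("wrist");im=capture("wrist")
for t,z in (("green_bottle_mid",201),("yellow_bottle_mid",201)):
    for r in pinpoint("wrist",t)[:2]: print(t,r["score"],np.array(r["location"]),atz("wrist",r["location"],z,m))
for z in (243,206,159): print(proj("wrist",[*o["tool_pos"][:2],z],m))
save(cv2.resize(im[0:300,200:500],(600,600)),"w3.png")
E
```

```text
time: 8.35
tool_pos: [472.0, 205.0, 300.9]
tcp_rot: [3.141, -0.001, 3.14]
contact_force: [-0.3, 0.4, 0.1]
grip_width: 45.5
finger_force: 0.0
[472.  205.  300.9]
green_bottle_mid 0.81 [318.1 201.7] [468.8 203.1 201. ]
green_bottle_mid 0.37 [411.3 152.4] [425.6 281.8 201. ]
yellow_bottle_mid 0.84 [495.2  40.2] [342.1 337.1 201. ]
[320.2 221.7]
[320.3 206.8]
[320.3 192.8]
```

View pics/w3.png

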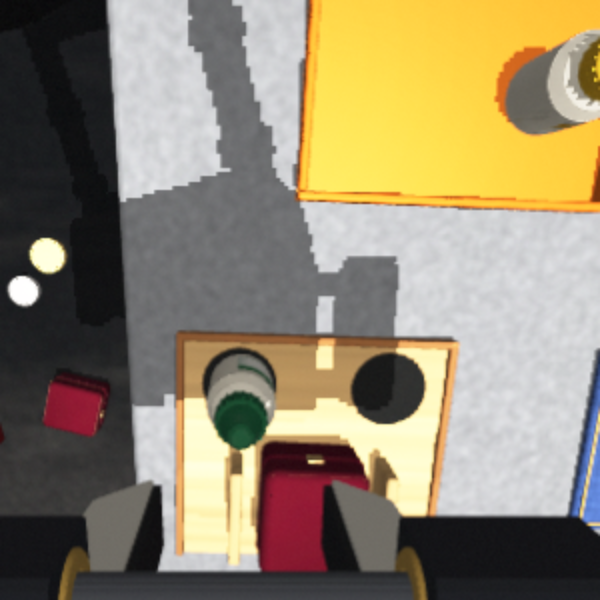

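The yellow bottle stands upright in the tray and its bare seat shows at (394,194). The green tip is at (320,218), about 2 mm short of the axis. I'll shift x by −2 mm, descend and grip.

```bash
python3 -c "
from h import *
print(atz('wrist',[394,194],159))"
python3 -m pendant '[0.07,0,0.8,0,0,0,0, 0,0,0.8,0,0,0,0, 0,0,0.8,0,0,0,0, 0,0,0.61,0,0,0,0, 0,0,0,0,0,0,0, 0,0,0,0,0,0,0.3, 0,0,0,0,0,0,1, 0,0,0,0,0,0,1, 0,0,0,0,0,0,1, 0,0,0,0,0,0,1]'
```

```text
[472.5268425  281.56313933 159.        ]
time: 9.5
tool_pos: [470.2, 205.5, 211.6]
tcp_rot: [3.141, 0.002, 3.142]
contact_force: [-0.0, 0.9, 4.3]
grip_width: 20.6
finger_force: 30.0
```

```bash
python3 -m pendant '[0,0,-0.3,0,0,0,1, 0,0,-0.6,0,0,0,1, 0,0,-0.6,0,0,0,1, 0.35,0.18,0,0,0,0,1, 0.72,0.37,0,0,0,0,1, 0.72,0.37,0,0,0,0,1, 0.72,0.37,0,0,0,0,1, 0.72,0.37,0,0,0,0,1, 0.72,0.37,0,0,0,0,1, 0.42,0.22,0,0,0,0,1, 0,0,0.3,0,0,0,1, 0,0,0.5,0,0,0,1]'
python3 -m pendant '[0,0,0,0,0,0,1, 0,0,0.4,0,0,0,1, 0,0,0.16,0,0,0,1, 0,0,0.1,0,0,0,1, 0,0,0,0,0,0,1]'
python3 -m pendant '[0,0,0,0,0,0,0.5, 0,0,0,0,0,0,0, 0,0,0,0,0,0,0, 0,0,0,0,0,0,0, 0,0,-1,0,0,0,0, 0,0,-1,0,0,0,-1,  0,0,-1,0,0,0,-1]'
python3 - <<'E'
from h import *
np.set_printoptions(precision=1,suppress=True)
o=get_obs();m=camera_model("wrist");save(capture("wrist"),"w4.png")
for t,z in (("green_bottle_mid",201),("yellow_bottle_mid",201),("spill_tray",155)):
    for r in pinpoint("wrist",t)[:1]: print(t,r["score"],np.array(r["location"]),atz("wrist",r["location"],z,m))
G=np.array([526.5,243.5,300]);rel(G,-np.pi/2-0.028);rel(G,np.pi/2-.028);print(o["joint_positions"])
E
```

```text
time: 10.7
tool_pos: [339.1, 273.1, 231.7]
tcp_rot: [3.141, 0.002, -3.14]
contact_force: [-0.4, -0.3, -1.1]
grip_width: 20.4
finger_force: 30.0
time: 11.2
tool_pos: [339.0, 272.8, 212.1]
tcp_rot: [3.142, 0.0, 3.141]
contact_force: [0.5, -1.1, -1.6]
grip_width: 20.3
finger_force: 30.0
time: 11.9
tool_pos: [338.5, 272.8, 303.2]
tcp_rot: [-3.142, -0.0, -3.141]
contact_force: [0.8, -0.9, 1.0]
grip_width: 57.6
finger_force: 0.0
green_bottle_mid 0.57 [320.1 206.3] [340.4 272.6 201. ]
yellow_bottle_mid 0.94 [390.6 207.6] [341.6 336.  201. ]
spill_tray 0.9 [346.4 192.8] [340.2 299.9 155. ]
turn units [ -0.    0.  -22.1]
shift units (after turn) [ 0.8 -6.3  0.1]
turn units [ 0.   0.  22.9]
shift units (after turn) [-0.8  6.3  0.1]
[ 0.5  0.1  1.6  0.   1.4 -1.1]
```

View pics/w4.png

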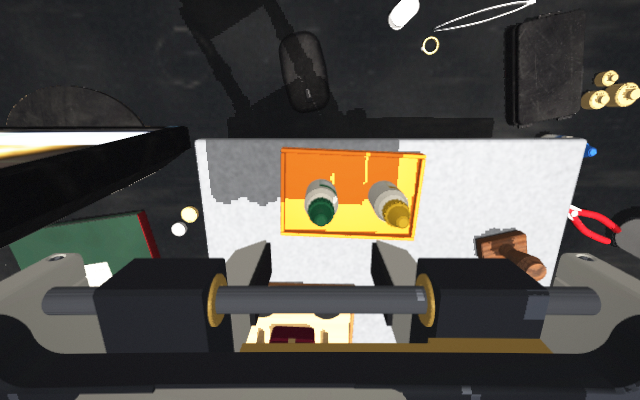

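Both bottles stand upright in the tray, green at (320,205) and yellow at (392,205). The box needs the 190 mm body along x, so I must check how close the room wall behind the riser is.

```bash
python3 - <<'E'
from h import *
np.set_printoptions(precision=1,suppress=True)
for z in (0,155,240,300): print(z,atz("top",[330,131],z),atz("top",[500,134],z),atz("top",[418,117],z),atz("side",[412,268],z),atz("side",[445,262],z))
t=cv2.imread("pics/top0.png")[90:210,230:470];s=cv2.imread("pics/side0.png")[60:340,300:520]
cv2.imwrite("pics/wall.png",np.hstack([cv2.resize(t,(480,240),interpolation=2),cv2.resize(s,(314,400))[:240] if 0 else np.zeros((240,1,3),np.uint8)]) if 0 else np.vstack([cv2.resize(t,(440,220),interpolation=2),cv2.resize(s,(440,380)) if 0 else cv2.resize(s,(440,560))[:370]]))
E
```

```text
0 [655.8 319.9   0. ] [ 651.7 -169.7    0. ] [699.5  65.2   0. ] [663.3 246.8   0. ] [748.1 247.5   0. ]
155 [617.5 322.1 155. ] [613.9 -98.5 155. ] [655.  103.3 155. ] [578.5 104.  155. ] [642.  104.5 155. ]
240 [596.5 323.3 240. ] [593.3 -59.4 240. ] [630.6 124.2 240. ] [531.9  25.7 240. ] [583.8  26.1 240. ]
300 [581.7 324.2 300. ] [578.7 -31.9 300. ] [613.4 138.9 300. ] [499.1 -29.6 300. ] [542.7 -29.3 300. ]
```

View pics/wall.png

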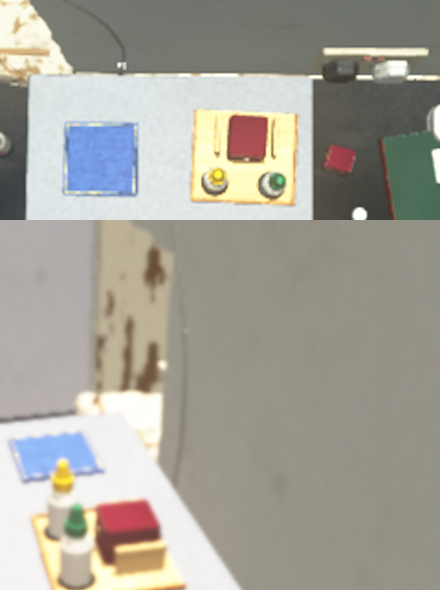

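The wall foot is at about x 640–650, and the body end would reach 625, so it's tight but feasible. I'll move over the organiser, turn +91.6° there, and then look.

```bash
python3 -m pendant '[-0.88,-0.2,0,0,0,0,-1, -0.88,-0.2,0,0,0,0,-1, -0.88,-0.2,0,0,0,0,-1, -0.88,-0.2,0,0,0,0,-1, -0.88,-0.2,0,0,0,0,-1, 0,0,0,0,0,1,-1, 0,0,0,0,0,1,-1, 0,0,0,0,0,1,-1, 0,0,0,0,0,1,-1, 0,0,0,0,0,1,-1, 0,0,0,0,0,1,-1, 0,0,0,0,0,1,-1]'
python3 -m pendant '[0,0,0,0,0,1,-1, 0,0,0,0,0,1,-1, 0,0,0,0,0,1,-1, 0,0,0,0,0,1,-1, 0,0,0,0,0,1,-1, 0,0,0,0,0,1,-1, 0,0,0,0,0,1,-1, 0,0,0,0,0,1,-1, 0,0,0,0,0,1,-1, 0,0,0,0,0,1,-1, 0,0,0,0,0,1,-1, 0,0,0,0,0,1,-1]'
python3 -m pendant '[0,0,0,0,0,1,-1, 0,0,0,0,0,1,-1, 0,0,0,0,0,1,-1, 0,0,0,0,0,0.9,-1, 0,0,0,0,0,0,-1, 0,0,0,0,0,0,-1]'
python3 - <<'E'
from h import *
np.set_printoptions(precision=1,suppress=True)
o=get_obs();m=camera_model("wrist");save(capture("wrist"),"w5.png")
for t,z in (("ring_box_mid",180),("organiser",155),("pad",155)):
    for r in pinpoint("wrist",t)[:2]: print(t,r["score"],np.array(r["location"]),atz("wrist",r["location"],z,m))
    for r in regions_of("wrist",t)[:1]:
        cs,_=cv2.findContours(r["pixels"].astype(np.uint8),0,1);c0=max(cs,key=cv2.contourArea)[:,0,:]
        q=cv2.minAreaRect(np.array([atz("wrist",p,{"ring_box_mid":201}.get(t,161),m)[:2] for p in c0],np.float32));print(q)
rel([530,242,300],np.pi/2-.028);print(o["joint_positions"])
E
```

```text
time: 13.3
tool_pos: [470.1, 242.7, 300.3]
tcp_rot: [-3.139, -0.002, 2.65]
contact_force: [1.0, 0.0, 0.3]
grip_width: 91.8
finger_force: 0.0
time: 14.5
tool_pos: [470.1, 242.7, 300.3]
tcp_rot: [-3.139, 0.0, 1.812]
contact_force: [-0.1, -0.1, -0.3]
grip_width: 92.2
finger_force: 0.0
time: 15.1
tool_pos: [470.4, 242.8, 301.0]
tcp_rot: [-3.14, 0.001, 1.545]
contact_force: [-0.4, 0.0, -0.5]
grip_width: 91.7
finger_force: 0.0
ring_box_mid 0.97 [381.4 200.4] [528.2 239.9 180. ]
ring_box_mid 0.73 [357.  266.6] [505.6 169.6 180. ]
((527.458740234375, 244.5491485595703), (57.40473556518555, 59.104759216308594), 87.96417999267578)
organiser 0.87 [356.2 192.5] [506.9 241.5 155. ]
organiser 0.58 [166.7 174.8] [314.7 264.9 155. ]
((507.7843322753906, 240.48678588867188), (142.92953491210938, 126.4166259765625), 87.70587158203125)
((502.7490234375, 397.21490478515625), (27.541654586791992, 99.30132293701172), 88.47313690185547)
turn units [ 0. -0.  0.]
shift units (after turn) [0.  2.  0.1]
[0.3 0.3 1.4 0.  1.5 0.4]
```

View pics/w5.png

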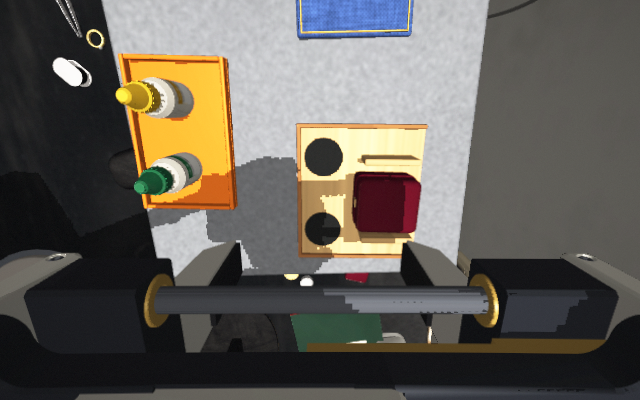

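The box (386,202) is in its bay between the cheeks, with centre ≈(528.5,241). I'll move over it and descend in stages, watching the force because of the wall.

```bash
python3 -m pendant '[0,0.5,0,0,0,0,-1, 0,0.5,0,0,0,0,-1, 0,0.5,0,0,0,0,-1, 0,0.44,0,0,0,0,-1, 0,0,0.6,0,0,0,-1, 0,0,0.6,0,0,0,-1, 0,0,0.6,0,0,0,-1, 0,0,0,0,0,0,-1]'
python3 -m pendant '[0,0,0.5,0,0,0,-1, 0,0,0.5,0,0,0,-1, 0,0,0.5,0,0,0,-1, 0,0,0.5,0,0,0,-1, 0,0,0.4,0,0,0,-1, 0,0,0.23,0,0,0,-1, 0,0,0,0,0,0,-1]'
```

```text
time: 16.25
tool_pos: [527.7, 240.8, 245.5]
tcp_rot: [-3.137, 0.002, 1.543]
contact_force: [0.1, 0.2, -1.1]
grip_width: 91.9
finger_force: 0.0
time: 16.95
tool_pos: [528.7, 241.2, 168.7]
tcp_rot: [-3.141, 0.0, 1.543]
contact_force: [0.1, -0.9, -0.3]
grip_width: 91.6
finger_force: 0.0
```

```bash
python3 -m pendant '[0,0,0,0,0,0,-0.6, 0,0,0,0,0,0,-0.4, 0,0,0,0,0,0,-0.2, 0,0,0,0,0,0,0, 0,0,0,0,0,0,0.3, 0,0,0,0,0,0,0.6, 0,0,0,0,0,0,0.6, 0,0,0,0,0,0,0.6]'
python3 -m pendant '[0,0,-0.2,0,0,0,0.6, 0,0,-0.4,0,0,0,0.6, 0,0,-0.5,0,0,0,0.6, 0,0,-0.6,0,0,0,0.6, 0,0,-0.6,0,0,0,0.6, 0,0,-0.4,0,0,0,0.6, 0,0,0,0,0,0,0.6]'
python3 - <<'E'
from h import *
o=get_obs();save(capture("side"),"s6.png");save(cv2.resize(capture("wrist")[100:300,150:550],(800,400)),"w6.png")
capture("top")
for c in("top","side"):
  r=pinpoint(c,"pad");print(r[0]["location"],atz(c,r[0]["location"],155))
rel([503,434.5,238],np.pi/2)
E
```

```text
time: 17.75
tool_pos: [529.1, 241.3, 169.5]
tcp_rot: [3.141, -0.0, 1.543]
contact_force: [-0.1, 0.3, 3.0]
grip_width: 57.6
finger_force: 30.0
time: 18.45
tool_pos: [529.7, 241.5, 252.4]
tcp_rot: [3.138, -0.001, 1.543]
contact_force: [0.8, -0.2, -0.6]
grip_width: 57.5
finger_force: 30.0
[288.1, 178.9] [496.0503404  424.73431998 155.        ]
[326.5, 181.9] [498.86119441 418.83478959 155.        ]
turn units [-0.029  0.008 -0.4  ]
shift units (after turn) [ 6.447 -0.848  0.368]
```

View pics/w6.png

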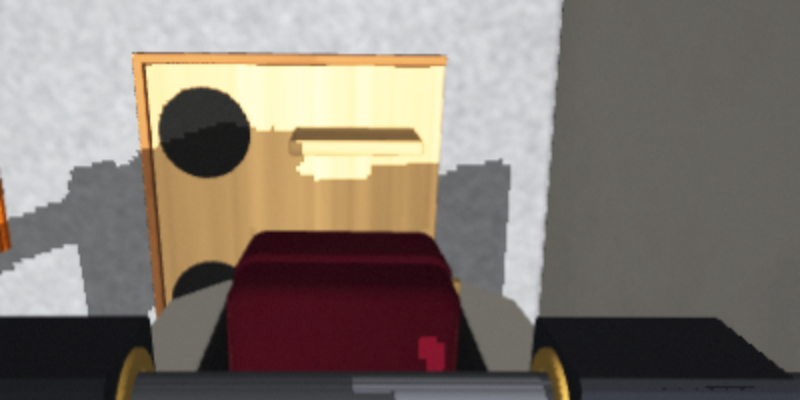

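The box is held squarely (57.5 mm) and clear of the bay, with the yellow seat bare at (252,166). I'll go towards the pad and stop short to measure it with the wrist camera.

```bash
python3 -m pendant '[0.3,-0.1,0,0,0,0,0.6, 0.6,-0.2,0,0,0,0,0.6, 0.8,-0.2,0,0,0,0,0.6, 0.8,-0.2,0,0,0,0,0.6, 0.8,-0.2,0,0,0,0,0.6, 0.6,-0.1,0,0,0,0,0.6, 0.3,0,0,0,0,0,0.6, 0,0,0,0,0,0,0.6, 0,0,0,0,0,0,0.6]'
python3 - <<'E'
from h import *
np.set_printoptions(precision=1,suppress=True)
o=get_obs();m=camera_model("wrist");im=capture("wrist");save(im,"w7.png")
print(o["tool_pos"])
h=cv2.cvtColor(im,cv2.COLOR_RGB2HSV);k=cv2.inRange(h,(100,110,60),(125,255,255));k=cv2.morphologyEx(k,cv2.MORPH_CLOSE,np.ones((7,7)))
cs,_=cv2.findContours(k,0,1);c0=max(cs,key=cv2.contourArea)[:,0,:];print(c0.min(0),c0.max(0))
w=np.array([atz("wrist",p,161,m)[:2] for p in c0],np.float32);q=cv2.minAreaRect(w);print(q,w.min(0),w.max(0))
for r in pinpoint("wrist","pad")[:1]: print(r["location"],atz("wrist",r["location"],155,m))
for r in pinpoint("wrist","ring_box_mid")[:1]: print(r["location"],atz("wrist",r["location"],o["tool_pos"][2]+11.5,m))
E
```

```text
time: 19.6
tool_pos: [502.6, 367.5, 249.9]
tcp_rot: [-3.141, 0.001, 1.543]
contact_force: [0.4, -0.5, -0.5]
grip_width: 57.4
finger_force: 30.0
[502.6 367.5 249.9]
[252  60] [384 190]
((503.2442321777344, 434.2159118652344), (98.36537170410156, 98.29248046875), 89.58012390136719) [453.9 384.8] [552.7 483.6]
[319.3, 127.4] [503.5 435.3 155. ]
[318.8, 270.7] [501.7 365.9 261.4]
```

View pics/w7.png

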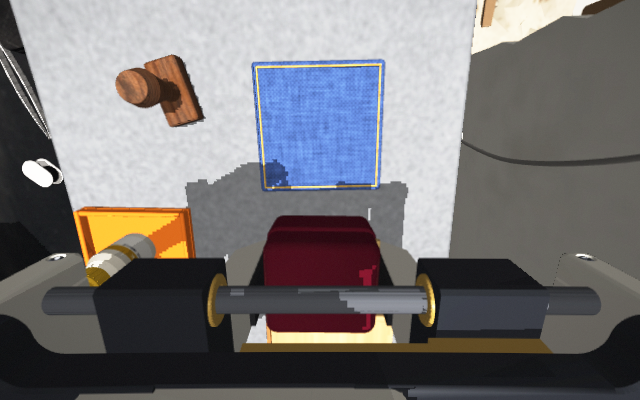

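The pad is fully visible at (253–384, 60–190), centre (503.3,434.5), almost square to the world. The stamp at (160,88) is clear. I'll align, move over and lower.

```bash
python3 -m pendant '[0.25,0,0,0,0,-0.3,0.6, 0.5,-0.02,0,0,0,0,0.6, 0.5,0,0,0,0,0,0.6, 0.5,0,0,0,0,0,0.6, 0.35,0,0,0,0,0,0.6, 0.15,0,0,0,0,0,0.6, 0,0,0.5,0,0,0,0.6, 0,0,0.5,0,0,0,0.6, 0,0,0.5,0,0,0,0.6, 0,0,0.5,0,0,0,0.6, 0,0,0.3,0,0,0,0.6, 0,0,0,0,0,0,0.6]'
python3 -c "
from h import *
rel([503.3,435,171.5],1.564)"
```

```text
time: 20.95
tool_pos: [501.9, 435.1, 179.7]
tcp_rot: [-3.139, 0.002, 1.564]
contact_force: [0.8, -0.5, -0.1]
grip_width: 57.4
finger_force: 30.0
turn units [-0.032  0.022 -0.004]
shift units (after turn) [-0.004  0.045  0.273]
```

```bash
python3 -m pendant '[0,0.04,0.15,0,0,0,0.6, 0,0,0.08,0,0,0,0.6, 0,0,0.05,0,0,0,0.6, 0,0,0,0,0,0,0.6]'
```

```text
time: 21.35
tool_pos: [503.7, 435.6, 172.9]
tcp_rot: [3.141, -0.0, 1.564]
contact_force: [0.2, 0.2, -0.2]
grip_width: 57.6
finger_force: 30.0
```

```bash
python3 -m pendant '[0,0,0.04,0,0,0,0.6, 0,0,0,0,0,0,0.6, 0,0,0,0,0,0,0.3, 0,0,0,0,0,0,0, 0,0,0,0,0,0,-0.4, 0,0,0,0,0,0,-0.8, 0,0,0,0,0,0,-0.8, 0,0,0,0,0,0,-0.8]'
python3 -m pendant '[0,0,-0.4,0,0,0,-0.8, 0,0,-0.8,0,0,0,-0.8, 0,0,-1,0,0,0,-0.8, 0,0,-1,0,0,0,-0.8, 0,0,-1,0,0,0,-0.8, -0.8,0,0,0,0,0,-0.8, -1,0,0,0,0,0,-0.8, -0.8,0,0,0,0,0,-0.8, 0,0,0,0,0,0,-0.8]'
python3 - <<'E'
from h import *
np.set_printoptions(precision=1,suppress=True)
o=get_obs();m=camera_model("wrist");im=capture("wrist");save(im,"w8.png")
for t,z,zt in (("ring_box_mid",182,203),("pad",155,161)):
    for r in pinpoint("wrist",t)[:1]: print(t,r["location"],atz("wrist",r["location"],z,m))
    for r in regions_of("wrist",t)[:1]:
        cs,_=cv2.findContours(r["pixels"].astype(np.uint8),0,1);c0=max(cs,key=cv2.contourArea)[:,0,:]
        w=np.array([atz("wrist",p,zt,m)[:2] for p in c0],np.float32);print(cv2.minAreaRect(w),w.min(0),w.max(0))
rel([345,336,300],np.pi);print(o["tool_pos"])
E
```

```text
time: 22.15
tool_pos: [503.6, 435.6, 171.6]
tcp_rot: [3.141, -0.0, 1.564]
contact_force: [0.4, -0.1, 0.5]
grip_width: 81.4
finger_force: 0.0
time: 23.05
tool_pos: [503.5, 355.1, 299.3]
tcp_rot: [3.14, -0.0, 1.561]
contact_force: [-0.0, 0.2, 0.1]
grip_width: 82.8
finger_force: 0.0
ring_box_mid [319.4, 115.7] [503.4 431.6 182. ]
((504.03173828125, 432.9389953613281), (49.410499572753906, 56.350643157958984), 87.86425018310547) [475.5 407.8] [532.  457.9]
((339.9942626953125, 322.3021240234375), (105.61569213867188, 99.00148010253906), 87.39871978759766) [289.9 268.6] [391.6 375.7]
turn units [  0.   -0.  -22.6]
shift units (after turn) [ 5.3 -0.7 -0.1]
[503.5 355.1 299.3]
```

View pics/w8.png

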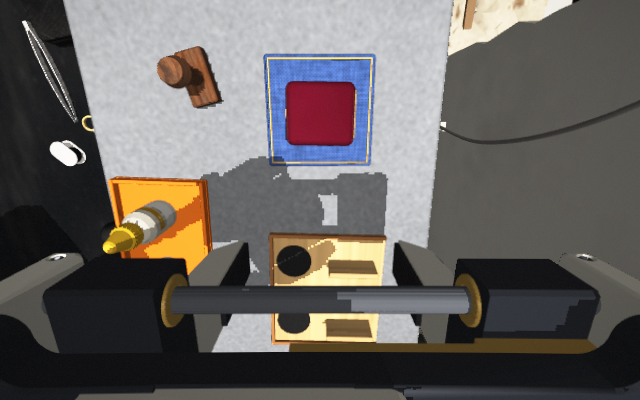

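The ring box (320,114) sits lid up in the middle of the pad, within about 2 mm. The yellow bottle (140,225) is still upright in the tray. I'll turn back and fetch yellow.

```bash
python3 -m pendant '[0,0,0,0,0,-1,-0.8, 0,0,0,0,0,-1,-0.8, 0,0,0,0,0,-1,-0.8, 0,0,0,0,0,-1,-0.8, 0,0,0,0,0,-1,-0.8, 0,0,0,0,0,-1,-0.8, 0,0,0,0,0,-1,-0.8, 0,0,0,0,0,-1,-0.8, 0,0,0,0,0,-1,-0.8, 0,0,0,0,0,-1,-0.8, 0,0,0,0,0,-1,-0.8, 0,0,0,0,0,-1,-0.8]'
python3 -m pendant '[0,0,0,0,0,-1,0, 0,0,0,0,0,-1,0, 0,0,0,0,0,-1,0, 0,0,0,0,0,-1,0, 0,0,0,0,0,-1,0, 0,0,0,0,0,-1,0, 0,0,0,0,0,-1,0, 0,0,0,0,0,-1,0, 0,0,0,0,0,-1,0, 0,0,0,0,0,-1,0, 0,0,0,0,0,-0.6,0, 0,0,0,0,0,0,0]'
python3 -m pendant '[0.6,-0.08,0,0,0,0,0, 0.9,-0.12,0,0,0,0,0, 0.9,-0.12,0,0,0,0,0, 0.9,-0.12,0,0,0,0,0, 0.9,-0.12,0,0,0,0,0, 0.9,-0.08,0,0,0,0,0, 0.3,0,0,0,0,0,0, 0,0,0,0,0,0,0]'
python3 - <<'E'
from h import *
np.set_printoptions(precision=1,suppress=True)
o=get_obs();m=camera_model("wrist");im=capture("wrist")
for t,z in (("green_bottle_mid",201),("yellow_bottle_mid",201)):
    for r in pinpoint("wrist",t)[:1]: print(t,r["location"],atz("wrist",r["location"],z,m))
rel([340.7,335.9,211.2],np.pi)
E
```

```text
time: 24.5
tool_pos: [502.9, 358.5, 297.3]
tcp_rot: [-3.141, -0.0, 2.406]
contact_force: [-0.3, 0.0, -0.6]
grip_width: 83.0
finger_force: 0.0
time: 25.7
tool_pos: [502.9, 358.4, 297.3]
tcp_rot: [3.142, -0.0, -3.14]
contact_force: [-1.4, -0.5, -0.3]
grip_width: 45.8
finger_force: 0.0
time: 26.5
tool_pos: [340.5, 338.9, 298.1]
tcp_rot: [3.141, 0.001, -3.141]
contact_force: [0.4, -0.6, 0.6]
grip_width: 46.0
finger_force: 0.0
green_bottle_mid [244.1, 202.6] [337.5 272.2 201. ]
yellow_bottle_mid [318.7, 205.2] [339.8 337.6 201. ]
turn units [ 0.  0. -0.]
shift units (after turn) [ 0.  -0.1  2.9]
```

```bash
python3 -m pendant '[0,-0.1,0.8,0,0,0,0, 0,0,0.8,0,0,0,0, 0,0,0.8,0,0,0,0, 0,0,0.5,0,0,0,0, 0,0,0,0,0,0,0, 0,0,0,0,0,0,0.3, 0,0,0,0,0,0,1, 0,0,0,0,0,0,1, 0,0,0,0,0,0,1, 0,0,0,0,0,0,1]'
python3 -c "
from h import *
rel([475.6,281.4,212],np.pi)"
```

```text
time: 27.65
tool_pos: [341.5, 335.6, 211.2]
tcp_rot: [3.141, 0.001, -3.141]
contact_force: [-0.4, 0.1, 3.7]
grip_width: 20.6
finger_force: 30.0
turn units [0.015 0.021 0.001]
shift units (after turn) [-4.471 -1.807 -0.026]
```

```bash
python3 -m pendant '[0,0,-0.3,0,0,0,1, 0,0,-0.6,0,0,0,1, 0,0,-0.6,0,0,0,1, -0.35,-0.14,0,0,0,0,1, -0.75,-0.3,0,0,0,0,1, -0.75,-0.3,0,0,0,0,1, -0.75,-0.3,0,0,0,0,1, -0.75,-0.3,0,0,0,0,1, -0.75,-0.3,0,0,0,0,1, -0.38,-0.17,0,0,0,0,1, 0,0,0.3,0,0,0,1, 0,0,0.4,0,0,0,1]'
python3 -m pendant '[0,0,0,0,0,0,1, 0,0,0,0,0,0,1]'
python3 - <<'E'
from h import *
np.set_printoptions(precision=1,suppress=True)
o=get_obs();m=camera_model("wrist");im=capture("wrist")
rel([476,281.4,211.5],np.pi)
save(cv2.resize(im[120:300,200:440],(800,600)),"w9.png")
E
```

```text
time: 28.85
tool_pos: [475.1, 281.0, 233.6]
tcp_rot: [3.141, -0.0, 3.141]
contact_force: [-0.8, 1.7, -0.3]
grip_width: 20.3
finger_force: 30.0
time: 29.05
tool_pos: [474.4, 281.4, 234.0]
tcp_rot: [-3.141, -0.001, -3.14]
contact_force: [0.8, -0.7, -0.2]
grip_width: 20.6
finger_force: 30.0
turn units [ 0. -0.  0.]
shift units (after turn) [-0.  -0.   0.8]
```

View pics/w9.png

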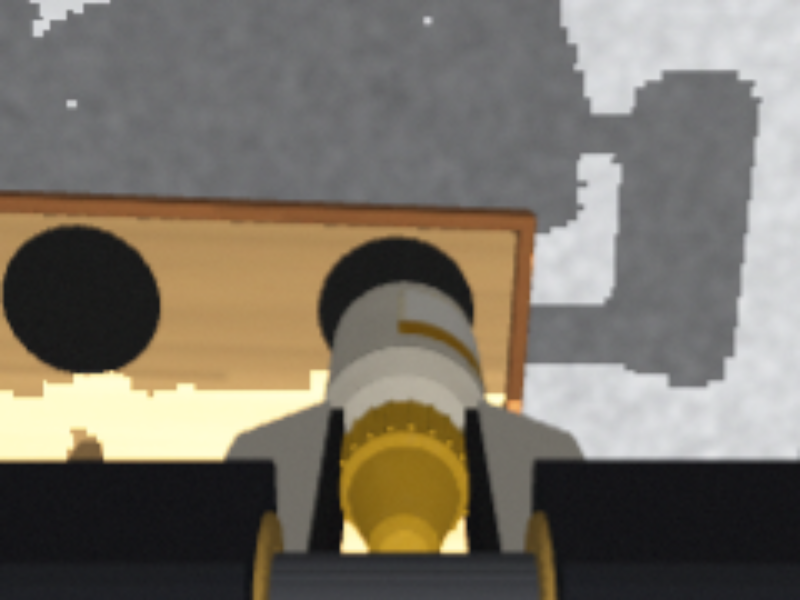

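The bottle hangs over its seat, whose dark circle is centred near (319,213). The green seat is centred at (224,210). I'll compute both centres for comparison with the grasp poses.

```bash
python3 - <<'E'
from h import *
np.set_printoptions(precision=1,suppress=True)
m=camera_model("wrist");im=capture("wrist")
for c in ([318.8,213.6],[224.3,210]): print(atz("wrist",c,159,m))
r=pinpoint("wrist","yellow_bottle_mid")[0];print(r["location"],atz("wrist",r["location"],224,m),get_obs()["tool_pos"])
h=cv2.cvtColor(im,cv2.COLOR_RGB2GRAY);k=(h[120:300,195:255]<60).astype(np.uint8);n,l,s,ce=cv2.connectedComponentsWithStats(k)
for i in range(1,n):
    if s[i,4]>300: c=ce[i]+[195,120];print(s[i],c,atz("wrist",c,159,m))
E
```

```text
[474.5 280.4 159. ]
[471.5 204.  159. ]
[322.9, 250.3] [475.7 283.3 224. ] [475.3 281.5 235. ]
[   6   67   47   44 1608] [223.9 208.7] [470.4 203.8 159. ]
[   0  138   60   42 2471] [224.5 278.9] [534.6 198.4 159. ]
```

Seat and grasp pose agree to within about 1 mm, so I'll lower and release.

```bash
python3 -m pendant '[0,-0.02,0.45,0,0,0,1, 0,0,0.2,0,0,0,1, 0,0,0.08,0,0,0,1, 0,0,0.04,0,0,0,1, 0,0,0,0,0,0,1]'
python3 -m pendant '[0,0,0,0,0,0,0.5, 0,0,0,0,0,0,0, 0,0,0,0,0,0,0, 0,0,0,0,0,0,0, 0,0,-1,0,0,0,0, 0,0,-1,0,0,0,0, 0,0,-1,0,0,0,0, 0,0,0,0,0,0,0]'
python3 -c "
from h import *
rel([339,272.8,300],np.pi)"
```

```text
time: 29.7
tool_pos: [475.6, 280.5, 211.7]
tcp_rot: [3.141, 0.0, -3.142]
contact_force: [-0.9, 0.4, -0.7]
grip_width: 20.5
finger_force: 30.0
time: 30.5
tool_pos: [477.0, 281.1, 306.0]
tcp_rot: [3.138, 0.008, -3.142]
contact_force: [-0.3, -0.2, 0.4]
grip_width: 46.2
finger_force: 0.0
turn units [0.048 0.112 0.   ]
shift units (after turn) [ 4.602 -0.277  0.198]
```

```bash
python3 -m pendant '[0.7,-0.05,0,0,0,0,0, 0.8,-0.05,0,0,0,0,0, 0.8,-0.05,0,0,0,0,0, 0.8,-0.05,0,0,0,0,0, 0.8,-0.05,0,0,0,0,0, 0.65,-0.03,0,0,0,0,0, 0,0,0,0,0,0,0, 0,0,0,0,0,0,0]'
python3 - <<'E'
from h import *
np.set_printoptions(precision=1,suppress=True)
o=get_obs();m=camera_model("wrist");im=capture("wrist")
for t,z in (("green_bottle_mid",201),):
    for r in pinpoint("wrist",t)[:1]: print(t,r["location"],atz("wrist",r["location"],z,m))
rel([339,272.8,211.8],np.pi)
E
```

```text
time: 31.3
tool_pos: [339.2, 272.1, 301.3]
tcp_rot: [3.141, 0.001, -3.141]
contact_force: [1.1, -0.2, 1.0]
grip_width: 45.5
finger_force: 0.0
green_bottle_mid [319.6, 201.2] [335.8 271.5 201. ]
turn units [-0.  0. -0.]
shift units (after turn) [0. 0. 3.]
```

```bash
python3 -m pendant '[0,0,0.8,0,0,0,0, 0,0,0.8,0,0,0,0, 0,0,0.8,0,0,0,0, 0,0,0.58,0,0,0,0, 0,0,0,0,0,0,0, 0,0,0,0,0,0,0.3, 0,0,0,0,0,0,1, 0,0,0,0,0,0,1, 0,0,0,0,0,0,1, 0,0,0,0,0,0,1]'
python3 -c "
from h import *
rel([470.5,205.2,212],np.pi)"
```

```text
time: 32.4
tool_pos: [339.4, 272.2, 212.7]
tcp_rot: [3.141, 0.002, -3.141]
contact_force: [-0.4, -1.0, 3.4]
grip_width: 20.5
finger_force: 30.0
turn units [0.012 0.022 0.001]
shift units (after turn) [-4.37  -2.235  0.024]
```

```bash
python3 -m pendant '[0,0,-0.3,0,0,0,1, 0,0,-0.6,0,0,0,1, 0,0,-0.6,0,0,0,1, -0.35,-0.18,0,0,0,0,1, -0.72,-0.37,0,0,0,0,1, -0.72,-0.37,0,0,0,0,1, -0.72,-0.37,0,0,0,0,1, -0.72,-0.37,0,0,0,0,1, -0.72,-0.37,0,0,0,0,1, -0.42,-0.2,0,0,0,0,1, 0,0,0.3,0,0,0,1, 0,0,0.4,0,0,0,1]'
python3 -m pendant '[0,0,0,0,0,0,1, 0,0,0,0,0,0,1]'
python3 - <<'E'
from h import *
np.set_printoptions(precision=1,suppress=True)
o=get_obs();m=camera_model("wrist");im=capture("wrist")
rel([470.5,205.2,212],np.pi);print(o["tool_pos"])
save(cv2.resize(im[120:300,240:480],(800,600)),"w10.png")
for t in("green_bottle_mid","yellow_bottle_mid"):
    r=pinpoint("wrist",t)[0];print(t,r["location"],atz("wrist",r["location"],{"g":223,"y":201}[t[0]],m))
E
```

```text
time: 33.6
tool_pos: [469.8, 205.1, 235.1]
tcp_rot: [3.141, -0.0, 3.141]
contact_force: [-0.2, -0.5, -1.5]
grip_width: 20.6
finger_force: 30.0
time: 33.8
tool_pos: [469.3, 205.5, 235.7]
tcp_rot: [-3.142, -0.001, -3.141]
contact_force: [-0.2, -0.7, -0.1]
grip_width: 20.3
finger_force: 30.0
turn units [0. 0. 0.]
shift units (after turn) [-0.  -0.   0.8]
[469.3 205.5 235.7]
green_bottle_mid [320.5, 246.5] [468.6 205.8 223. ]
yellow_bottle_mid [429.1, 240.3] [474.1 280.4 201. ]
```

View pics/w10.png

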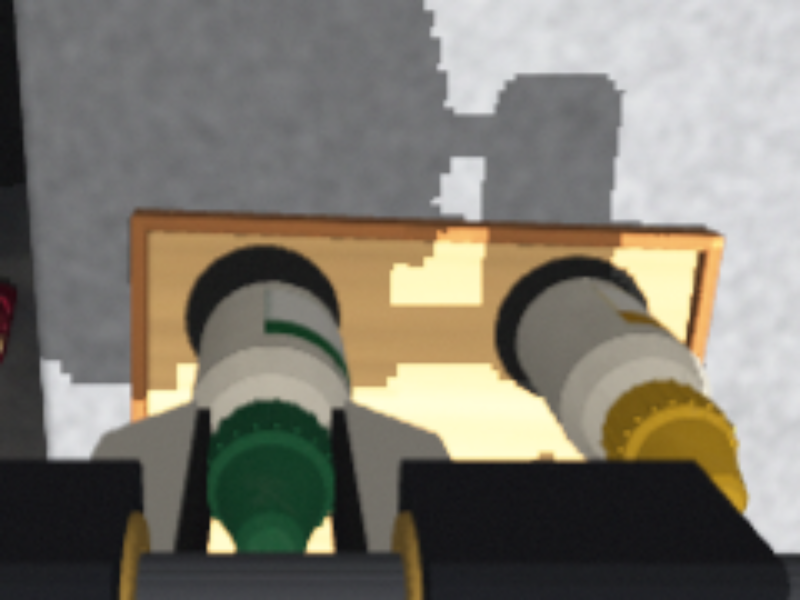

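The yellow bottle stands upright inside its seat, and green is over its own seat (ring visible at (262,320) in the crop). I'll lower and release green, then clear off.

```bash
python3 -m pendant '[-0.01,-0.01,0.45,0,0,0,1, 0,0,0.2,0,0,0,1, 0,0,0.09,0,0,0,1, 0,0,0.04,0,0,0,1, 0,0,0,0,0,0,1]'
python3 -m pendant '[0,0,0,0,0,0,0.5, 0,0,0,0,0,0,0, 0,0,0,0,0,0,0, 0,0,0,0,0,0,0, 0,0,-0.8,0,0,0,0, 0,0,-1,0,0,0,0, 0,0,-1,0,0,0,0, 0.5,0.5,-1,0,0,0,0, 0.8,1,0,0,0,0,0, 0.8,1,0,0,0,0,0, 0,0,0,0,0,0,0, 0,0,0,0,0,0,0]'
python3 - <<'E'
from h import *
im=capture("wrist");s=capture("side")
save(np.vstack([cv2.resize(im[100:300,140:540],(600,300)),cv2.resize(s[130:280,220:520],(600,300))]),"f.png")
m=camera_model("wrist")
for t,z in(("green_bottle_mid",201),("yellow_bottle_mid",201)):
    r=pinpoint("wrist",t)[0];print(t,r["location"],np.round(atz("wrist",r["location"],z,m),1))
E
```

```text
time: 34.45
tool_pos: [470.6, 204.9, 213.0]
tcp_rot: [3.141, 0.001, -3.142]
contact_force: [0.6, 0.3, 0.1]
grip_width: 20.4
finger_force: 30.0
time: 35.65
tool_pos: [407.1, 280.1, 326.8]
tcp_rot: [-3.141, 0.001, -3.14]
contact_force: [0.0, -0.1, -0.1]
grip_width: 45.9
finger_force: 0.0
green_bottle_mid [247.4, 254.0] [468.7 204.2 201. ]
yellow_bottle_mid [320.8, 261.1] [476.9 279.6 201. ]
```

View pics/f.png

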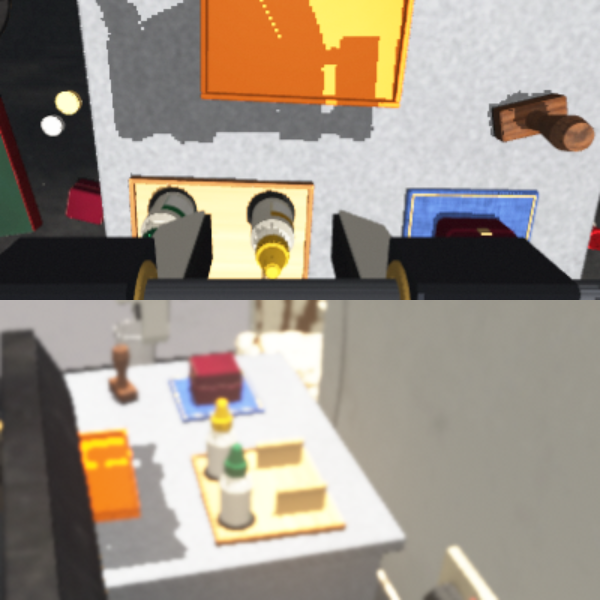

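The final picture shows both bottles upright on their own seats, at (172,215) and (270,225) in the upper crop. The box is on the pad, the tray is empty, the stamp is untouched and the gripper is clear.

```bash
python3 -c "
from plant import *
print(close_job())"
```

```text
the job is handed in; nothing more can be done
None
```

The job is handed in: in the last pictures the ring box sits lid up on the middle of the blue pad (centred to about 2 mm), both bottles stand upright on their original seats, and the red-capped bottle and the stamp were left alone; it took about 36 s of the 86 s allowed.

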